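# Set the glazed pots on their stilts for firing

## Robot

A 6-joint arm with a two-finger parallel gripper is mounted at the origin on the work surface. World frame = base frame: x ahead of the robot, y to its left, z up, the work surface at z = 0. Lengths are in m, angles in degrees, forces in N, time in s.
With the tool pointing down it reaches from about 0.35 to 0.975 m from the base axis. Payload 4.9 kg.
Tool frame: the origin (TCP) lies at the very end of the fingers, on their centre line; the grasp point (between the pads) lies 19 mm behind it (pinch_z is the distance from the TCP to the grasp point, in m); z points along the fingers, y is the line along which they close (so a half turn about z gives the same grasp; the last joint's range is limited). The gripper opens to 85 mm and grips with 20 to 120 N. Pads are 22 mm wide; open, the fingers measure 114 mm over their backs; the gripper's body (76 mm by 85 mm) begins 54 mm behind the grasp point. The pads swing forward as they close: fully open they stand 13 mm farther back than shut.
Start: joints at [-71.792, 3.019, 92.412, -0, 84.569, -6.818], TCP at [0.264, -0.566, 0.231] pointing down, gripper open.
Joint ranges: [-172.51, 172.51], [-57.92, 126.97], [3.15, 148.05], [-58.71, 238.71], [5.1, 150.11], [-179.66, 179.66]. Speed limits (degrees/s): [147.25, 147.25, 180, 180, 180, 180].

## Interface

Orientations are given as [roll, pitch, yaw] about the fixed x, y, z axes, in that order (R = Rz(yaw) Ry(pitch) Rx(roll)).
In Python, from bench import * gives the robot as it stands.
- The arm moves only by the tool servo_tool, never from a script. Its argument "commands" is one flat list of numbers, 7 for each row, row after row: the shift along the tool's x, y, z in units of 25 mm (1.0 is 25 mm), then the turn, a rotation vector about the tool's x, y, z in units of 5 degrees (1.0 is 5 degrees), then the finger opening in mm, from 0 to 85.4. In form: [x, y, z, rx, ry, rz, grip, x, y, z, rx, ry, rz, grip, ...]. A call has 1 to 5 rows; each row shifts and turns the commanded pose from where the row before left it, along the tool's axes as they then stand; what a row does not reach is not made up. A row lasts 1/12 s, in which the tool goes at most 41.7 mm and 7.16 degrees, less where a joint would pass 70% of its speed; a pose out of reach is approached as far as the arm can. A call is refused whole if a number of a shift passes 1 or a number of a turn 1, either way. A call with a gripper value outside its range is refused whole. The fingers move at their own pace and stop on an object; the grip force is fixed at half the most. Time passes only in rows, so rows that do not move let the fingers close. It gives the time, the measured TCP pose, the force, the opening and the grip force at its end, in the units of the state.
- sense(): the state, without advancing time (a new reading comes with each control period).
- camera(name): name is "side" or "top"; returns the picture (400x640x3 uint8, red, green, blue); there is no depth.
- camera_model(name): a dict with "fov_y" (degrees; the focal length in pixels is half the picture's height over the tangent of half this angle, whatever the lens; pixels are square), "cx", "cy" (the principal point, pixels), "xyz" and "attitude" of the camera in the world. Camera axes: x right, y down, z forward; pixel columns grow to the right and rows downward; lengths in m; the calibration is good to about 2 mm. A picture is of the moment at which its call begins. camera_model takes no time and is no camera call.
- job_done(): hands the job in; it is judged then, once.
Trained networks look in the newest picture that a camera, given by its name, has taken for a name from the list of things; names that differ only in an ending like _2 or _b are one class to them, and where a whole thing is asked for, a point or a joint stands for the part that bears it (a point fixed in the world has none). Each returns a list of dicts, best first, with "confidence" (0 to 1); they miss things now and then, are a little off and sometimes report something else, mostly with a low value. They report only what shows in the picture. A call takes as long as a camera call. They do not tell look-alikes from the thing itself.
- outline_of(camera, name): "region" (400x640 bool, what is visible of it) and "uv" ([column, row] in pixels, amid what is visible of it).
- pinpoint(camera, name): "uv" ([column, row] in pixels: a listed point, or the origin of a listed thing).
The state is a dict: "t": time; "q": joint angles; "joint_vel": joint speeds; "joint_torque": joint torques, N m; "tcp_pos": TCP position; "orientation": TCP orientation; "force": force on the tool from outside, world axes, zero at the start; "ft_torque": the same for the moment, N m; "opening": finger opening in m; "grasp_force": force on a finger pad.
Only numpy, scipy, OpenCV 4.12 (cv2) and the standard library are available. Lean on these libraries where they do the work, as an engineer would, in place of code of your own. Each camera call takes 0.05 s, during which the arm holds its last target. There are 200 camera calls.

## Task

Load the kiln: take the three glazed pots (yellow cup, green vase, blue bottle) from the ware board and set each upright and centred on the white three-armed stilt of its own size on the dark kiln shelf: cup on the smallest, vase on the middle one, bottle on the largest. Set them down gently, without dropping them, and leave the stilts where they have been laid out. A glazed pot must not touch any other pot or the cone pack, and the two bare terracotta pots and the cone pack stay where they are.

Things in the scene. Friction and masses are not known exactly. Their poses are not given: they have to be found in the camera images.
- cup: Small round cup with yellow glaze, no handle, 65 mm high, open top, wall 4 mm. Outside diameter 50 mm at the flat foot, widening evenly to 60 mm at the rim; about 160 g. Origin: centre of the underside of the foot; z up. Stands at the start on the ware board, a plywood plank whose top is 30 mm above the table; grip it across the outside. Its outside is 58 mm wide at 42 mm above the foot.
- vase: Necked vase with green glaze, 100 mm high: flat foot 66 mm diameter, belly 77 mm (up to 48 mm above the foot), straight neck 44 to 46 mm diameter from 58 to 90 mm above the foot, lip 52 mm; about 300 g. Origin: centre of the underside of the foot; z up. Stands on the ware board (top 30 mm above the table). Grip it by the neck.
- bottle: Tall bottle vase with dark blue glaze, 130 mm high: flat foot 82 mm diameter, belly 92 mm (up to about 55 mm above the foot), shoulder narrowing up to 86 mm, straight neck 36 mm diameter from 86 to 121 mm above the foot, lip 44 mm; about 450 g. Origin: centre of the underside of the foot; z up. Stands on the ware board (top 30 mm above the table). Grip it by the neck.
- stilt_small: Smallest white stilt (loose, light, three-armed star with an upright pin at the end of each arm; 16 mm high to the pin tips): pins on a circle of 34 mm diameter, for the cup. Origin: centre of its underside, which lies on the kiln shelf; z up, the pins point up and an arm lies along x. A pot set on it has its foot 16 mm above this origin.
- stilt_medium: Middle-sized white stilt, the same shape and 16 mm height, pins on a circle of 50 mm diameter, for the vase. Origin and axes as for the small one.
- stilt_large: Largest white stilt, the same shape and 16 mm height, pins on a circle of 66 mm diameter, for the bottle. Origin and axes as for the small one.
- cone_pack: Cone pack: terracotta clay bar 72 x 26 x 14 mm (long side along its y) with three slender leaning cones on it, 62 mm high overall. Stands loose on the kiln shelf among the stilts; leave it alone. Origin: centre of its underside.
- bare_cup: Bare, unglazed terracotta cup of the same shape and size as the yellow one, on the ware board; leave it alone. Origin: centre of its underside.
- bare_vase: Bare, unglazed terracotta vase of the same shape and size as the green one, on the ware board; leave it alone. Origin: centre of its underside.
- kiln: Fixed kiln hearth, 320 x 320 mm steel-cased firebrick, carrying on low props a dark grey kiln shelf 280 x 280 mm, 15 mm thick. Origin: centre of the hearth's underside, on the table; the shelf's top, on which the stilts lie, is 75 mm above it. It stands to the left or the right, the ware board (250 x 320 mm) on the other side.
There are look-alikes about, which are no part of the job. Several things have the shape of the cup; the one meant has the colours described above. What is shaped like the stilt_large but pink or purple is not meant.

How it is judged:
By the outcome, as a careful person would: the job done as asked, in the order asked, and still so for the second after the job is handed in, with the robot touching nothing.
It also fails if it takes over 104 s, if anything falls off the work surface, if the arm or the gripper's body presses on something with over 40 N, if the wrist force passes 120 N, or if a joint passes its speed limit or range.

## Working session

There is one attempt and no reset: what is moved stays moved. The work goes in short steps, Python scripts to look and compute and a tool call to move; the robot and the scene stay as the last step left them, time stands still between calls to the robot, and variables do not carry over. Pictures are saved under pics/ and viewed, at most 14 in all, crops included, and the job is handed in when it is done.

Besides the shell and the picture viewer there is one more tool, called after ">>>" in YAML: its name, and indented under it one key for each argument. servo_tool: Moves the arm, as the interface text tells. Its arguments: {"type":"object","properties":{"commands":{"type":"array","items":{"type":"number"}}},"required":["commands"]}

```bash
mkdir -p pics; cat > h.py <<'E'
from bench import *
import numpy as np, cv2
from scipy.spatial.transform import Rotation as R
E
python3 - <<'E'
from h import *
for c in("top","side"):
    print(c,camera_model(c)); cv2.imwrite(f"pics/{c}0.png",camera(c)[:,:,::-1])
print(sense())
E
ls
```

```text
top {'fov_y': 53.98146665510025, 'cx': 316.0024259750555, 'cy': 198.7975701586357, 'xyz': array([0.29041555, 0.02700477, 1.1462367 ]), 'attitude': array([-167.89526974,   -0.22547281,  -97.28660327])}
side {'fov_y': 43.22580892516197, 'cx': 320.3758254717826, 'cy': 194.33053759970787, 'xyz': array([ 0.0452451 , -0.7847547 ,  0.99009192]), 'attitude': array([-134.01715365,   -0.97856603,  -30.36489662])}
{'t': 0.1, 'q': array([-7.17921148e+01,  3.05452974e+00,  9.24848994e+01,  7.90318165e-04,
        8.45685019e+01, -6.81801575e+00]), 'joint_vel': array([-0.11533971, -0.20223773, -0.19145226, -0.07819689,  0.03197741,
       -0.07930162]), 'joint_torque': array([ 1.42716493e-03, -3.94906998e+01, -3.71363032e+01, -5.91450907e-05,
        3.91257025e-03, -1.30200925e-05]), 'tcp_pos': array([ 0.26421976, -0.56577801,  0.23016752]), 'orientation': array([-1.79892926e+02, -1.35942201e-02,  2.50258127e+01]), 'force': array([-0.26751913, -0.26141925, -0.21339165]), 'ft_torque': array([-0.00365788,  0.01445328, -0.03281548]), 'grasp_force': 0.0, 'opening': 0.08538139067897971}
h.py
pics
```

View pics/top0.png

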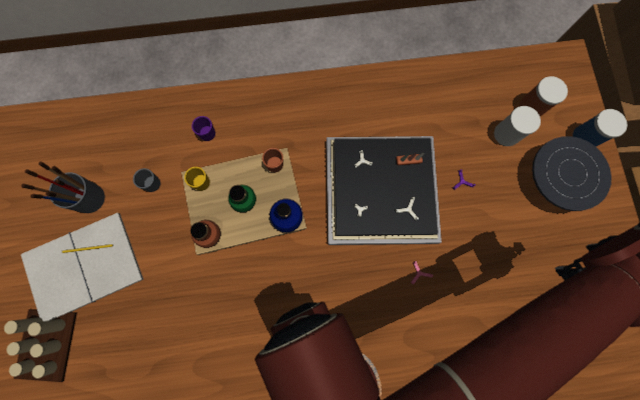

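View pics/side0.png

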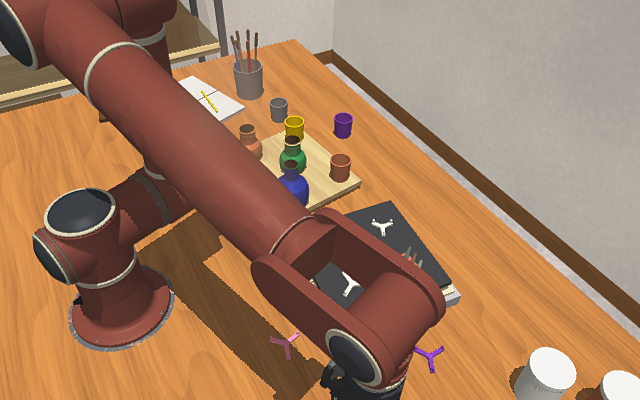

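Top view: the yellow cup is at (196,179), the vase at (241,197) and the bottle at (286,215). The white stilts are at (363,158), (361,210) and (409,209), and the cone pack at (410,160). Look-alikes for each:
- **Cup:** purple cup (203,128), grey cup (147,180) and bare cup (272,160).
- **Vase:** bare vase (205,233).
- **Large stilt:** purple stilt (462,180) and pink stilt (419,272).

By colour I choose yellow (196,179), green (241,197), blue (286,215) and the white stilts only. Next I measure them and check a close crop.

```bash
cat >> h.py <<'E'
def cam(c):
    m=camera_model(c); Rm=R.from_euler('xyz',m['attitude'],degrees=True).as_matrix()
    f=200/np.tan(np.radians(m['fov_y']/2)); return m,Rm,f
def ray(c,uv,z):
    m,Rm,f=cam(c); d=Rm@np.array([(uv[0]-m['cx'])/f,(uv[1]-m['cy'])/f,1]); return m['xyz']+d*(z-m['xyz'][2])/d[2]
def proj(c,P):
    m,Rm,f=cam(c); q=(np.asarray(P)-m['xyz'])@Rm; return q[:,:2]/q[:,2:]*f+[m['cx'],m['cy']]
PROF=dict(cup=[(0,25),(65,30)],vase=[(0,33),(15,38.5),(48,38.5),(58,22.5),(90,22.5),(100,26)],bottle=[(0,41),(15,46),(55,46),(86,18),(121,18),(130,22)])
def sil(c,name,x,y,z0,s=8):
    im=np.zeros((400*s,640*s),np.uint8);a=np.linspace(0,2*np.pi,40,endpoint=False)
    rings=[proj(c,np.c_[x+r/1e3*np.cos(a),y+r/1e3*np.sin(a),np.full(40,z0+h/1e3)]) for h,r in PROF[name]]
    for p,q in zip(rings,rings[1:]):
        hull=cv2.convexHull((np.r_[p,q]*s+s/2).astype(np.int32)); cv2.fillConvexPoly(im,hull,255)
    return cv2.resize(im,(640,400),interpolation=cv2.INTER_AREA)/255.
def fit(c,name,mask,x,y,z0):
    from scipy.optimize import minimize
    f=lambda p: np.abs(sil(c,name,p[0],p[1],z0,4)-mask).sum()
    r=minimize(f,[x,y],method='Nelder-Mead',options=dict(initial_simplex=[[x,y],[x+.006,y],[x,y+.006]],xatol=2e-4,maxiter=60)); return r.x,r.fun,mask.sum()
E
python3 - <<'E'
from h import *
ims={c:camera(c) for c in("top","side")}
im=ims["top"]
cv2.imwrite("pics/crop.png",cv2.resize(im[120:260,175:445,::-1],None,fx=2.9,fy=2.9,interpolation=cv2.INTER_CUBIC))
for n in("cup","vase","bottle","stilt_small","stilt_medium","stilt_large","cone_pack","bare_cup","bare_vase","kiln"):
    z=.03 if n in("cup","vase","bottle","bare_cup","bare_vase") else (0 if n=="kiln" else .075)
    for d in pinpoint("top",n)[:4]: print(n,"top",round(d['confidence'],2),np.round(d['uv'],1),np.round(ray("top",d['uv'],z),4))
    if n in PROF:
      for c in("top","side"):
        for d in outline_of(c,n)[:3]:
            rg=d['region']; col=ims[c][rg].mean(0)
            u=np.array(d['uv']); p=ray(c,u,.08)
            r=fit(c,n,rg.astype(float),p[0],p[1],.03)
            print("  fit",n,c,round(d['confidence'],2),np.round(u),col.round(),np.round(r[0],4),r[1:])
    if "stilt" in n or n=="cone_pack":
      for c in("top","side"):
        for d in outline_of(c,n)[:3]:
            v,u=np.nonzero(d['region']); print("  out",n,c,round(d['confidence'],2),len(u),(u.mean().round(1),v.mean().round(1)),np.round(ray(c,(u.mean(),v.mean()),.081),4))
print(sense()['t'])
E
```

```text
cup top 0.71 [199.5 181.9] [0.6206 0.3246 0.03  ]
cup top 0.71 [209.6 134.7] [0.7634 0.2849 0.03  ]
cup top 0.61 [150.1 182.1] [0.6382 0.468  0.03  ]
cup top 0.38 [408.8 158.4] [ 0.6145 -0.2973  0.03  ]
  fit cup top 0.75 [146. 179.] [50. 48. 46.] [0.6347 0.4606] (np.float64(51.64705882352941), np.float64(478.0))
  fit cup top 0.73 [193. 179.] [116.  91.  19.] [0.6186 0.318 ] (np.float64(24.48627450980392), np.float64(461.0))
  fit cup top 0.73 [207. 129.] [47. 20. 59.] [0.7692 0.2904] (np.float64(36.03921568627451), np.float64(440.0))
  fit cup side 0.93 [296. 125.] [160. 130.  11.] [0.618  0.3194] (np.float64(122.92156862745097), np.float64(358.0))
  fit cup side 0.91 [279. 111.] [104.  96.  90.] [0.6231 0.4341] (np.float64(45.15294117647059), np.float64(396.0))
  fit cup side 0.69 [344. 125.] [ 90.  48. 109.] [0.7584 0.2632] (np.float64(42.76470588235294), np.float64(433.0))
vase top 0.59 [244.9 202.6] [0.5421 0.1982 0.03  ]
  fit vase top 0.77 [242. 200.] [20. 43. 24.] [0.5485 0.1981] (np.float64(78.83137254901962), np.float64(609.0))
  fit vase side 0.83 [291. 156.] [ 77. 104.  
[... 1196 characters left out ...]
81 ]
  out stilt_large side 0.7 156 (np.float64(349.6), np.float64(284.5)) [ 0.4464 -0.2574  0.081 ]
  out stilt_large side 0.66 289 (np.float64(430.2), np.float64(354.5)) [ 0.4935 -0.4759  0.081 ]
  out stilt_large side 0.51 226 (np.float64(284.7), np.float64(343.3)) [ 0.2577 -0.3128  0.081 ]
  out cone_pack top 0.73 255 (np.float64(409.9), np.float64(158.8)) [ 0.5982 -0.2852  0.081 ]
  out cone_pack side 0.3 176 (np.float64(381.7), np.float64(226.3)) [ 0.608 -0.151  0.081]
bare_cup top 0.8 [275.8 166.3] [0.6398 0.0978 0.03  ]
bare_cup top 0.4 [197.5 182.5] [0.6195 0.3305 0.03  ]
bare_vase top 0.78 [204.5 237.7] [0.455  0.3212 0.03  ]
kiln top 0.8 [378.6 191.9] [ 0.531  -0.1975  0.    ]
1.4
```

View pics/crop.png

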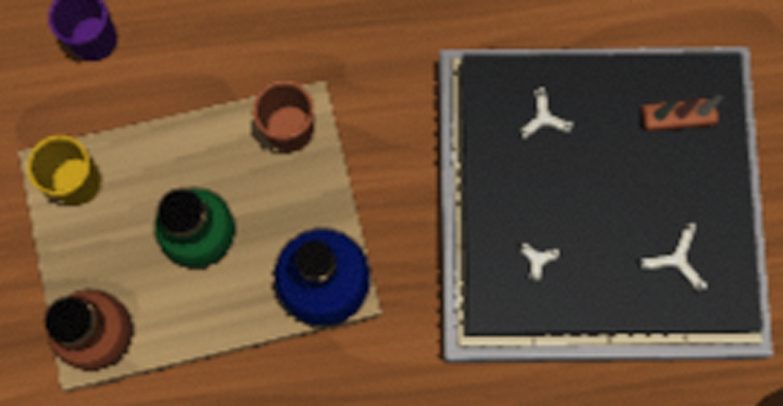

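The crop confirms the choices: yellow cup at crop (63,170), green vase (195,225) and blue bottle (320,275). The white stilts are small (540,260), medium (545,118) and large (682,258). I refine with colour masks.

```bash
cat >> h.py <<'E'
HUE=dict(cup=(20,34),vase=(38,90),bottle=(100,130))
BOX={"top":dict(cup=(178,160,218,200),vase=(222,180,262,215),bottle=(265,195,308,238)),
     "side":dict(cup=(280,108,310,148),vase=(275,130,312,180),bottle=(270,155,315,220))}
def cmask(im,name,box):
    h=cv2.cvtColor(im,cv2.COLOR_RGB2HSV); lo,hi=HUE[name]
    m=((h[...,0]>=lo)&(h[...,0]<=hi)&(h[...,1]>(170 if name=="cup" else 90)))
    dark=(h[...,2]<35) if name!="cup" else np.zeros_like(m)
    b=np.zeros_like(m);b[box[1]:box[3],box[0]:box[2]]=1
    m=((m|dark)&b).astype(np.uint8)
    m=cv2.morphologyEx(m,cv2.MORPH_CLOSE,np.ones((3,3)))
    n,l,s,_=cv2.connectedComponentsWithStats(m); return (l==1+np.argmax(s[1:,4])).astype(float)
def star(im,c,box,z=.081):
    x0,y0,x1,y1=box; g=im[y0:y1,x0:x1].astype(float).min(2); bg=np.median(g); w=np.clip(g-bg-25,0,None)
    v,u=np.mgrid[y0:y1,x0:x1]; uv=((u*w).sum()/w.sum(),(v*w).sum()/w.sum()); return uv,ray(c,uv,z),w
def tri(uv1,uv2):
    A=[];b=[]
    for c,uv in(("top",uv1),("side",uv2)):
        m,Rm,f=cam(c);d=Rm@np.array([(uv[0]-m['cx'])/f,(uv[1]-m['cy'])/f,1]);d/=np.linalg.norm(d);P=np.eye(3)-np.outer(d,d);A.append(P);b.append(P@m['xyz'])
    A=np.vstack(A);b=np.hstack(b);r=np.linalg.lstsq(A,b,rcond=None);return r[0],np.sqrt(r[1])
E
python3 - <<'E'
from h import *
T,S=camera("top"),camera("side")
G=dict(cup=(.6186,.318),vase=(.5485,.198),bottle=(.484,.081))
vis=T.copy()
for n in G:
    m=cmask(T,n,BOX["top"][n]); r=fit("top",n,m,*G[n],.03); print(n,"top",r[0].round(4),r[1:])
    e=cv2.findContours((sil("top",n,*r[0],.03)>.5).astype(np.uint8),0,1)[0]; cv2.drawContours(vis,e,-1,(255,255,255),1)
m=cmask(S,"cup",BOX["side"]["cup"]); r=fit("side","cup",m,*G["cup"],.03);print("cup side",r)
vv=S.copy()
for n in("cup",):
    e=cv2.findContours((sil("side",n,*r[0],.03)>.5).astype(np.uint8),0,1)[0]; cv2.drawContours(vv,e,-1,(255,255,255),1)
B=dict(stilt_medium=((350,146,377,172),(368,216,396,240)),stilt_small=((351,201,371,219),None),stilt_large=((393,194,424,225),(338,270,363,300)))
for n,(a,b) in B.items():
    u1,p,w=star(T,"top",a);print(n,np.round(u1,2),p.round(4),(w>20).sum())
    if b: u2,p,w=star(S,"side",b);print("  side",np.round(u2,2),p.round(4),tri(u1,u2))
a=cv2.resize(vis[120:260,175:315,::-1],(600,600),interpolation=0)
b=cv2.resize(vv[100:250,270:420,::-1],(600,600),interpolation=0)
cv2.imwrite("pics/fit.png",cv2.resize(np.hstack([a,b]),(800,400),interpolation=cv2.INTER_AREA))
E
```

```text
cup top [0.6194 0.3206] (np.float64(34.450980392156865), np.float64(445.0))
vase top [0.5484 0.2006] (np.float64(107.96078431372548), np.float64(581.0))
bottle top [0.4832 0.0831] (np.float64(100.27450980392157), np.float64(839.0))
cup side (array([0.61936029, 0.3217237 ]), np.float64(107.15294117647059), np.float64(375.0))
stilt_medium [362.25 160.04] [ 0.6115 -0.1505  0.081 ] 108
  side [382.   225.61] [ 0.61   -0.1494  0.081 ] (array([ 0.6103951 , -0.15002627,  0.08178549]), array([0.00119438]))
stilt_small [360.24 208.94] [ 0.4727 -0.1236  0.081 ] 74
stilt_large [408.47 209.01] [ 0.4557 -0.2558  0.081 ] 142
  side [349.27 283.3 ] [ 0.4475 -0.2543  0.081 ] (array([ 0.45199622, -0.25453028,  0.08019543]), array([0.00567221]))
```

View pics/fit.png

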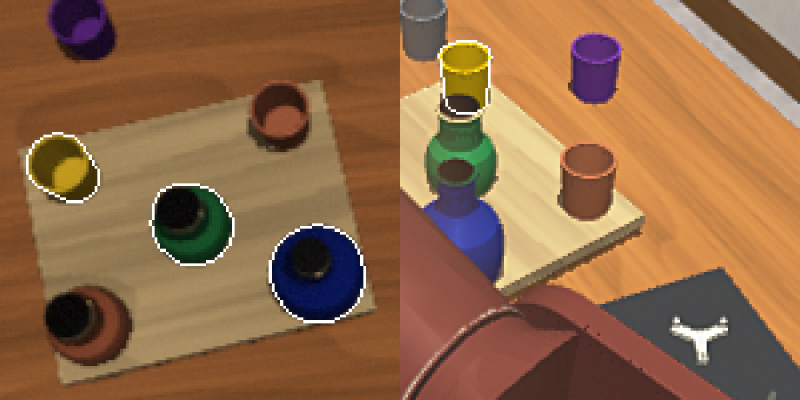

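The fits match the outlines. In the right panel the medium stilt is clear, but the large one was hidden by the arm, so I will re-measure it. I square the tool (yaw 0) and cross over.

>>> servo_tool:
  commands: [0, 0, -0.4, 0, 0, 1, 85, 0, 0, -0.4, 0, 0, 1, 85, 0, 0, -0.4, 0, 0, 1, 85, 0, 0, -0.4, 0, 0, 1, 85, 0, 0, -0.4, 0, 0, 1, 85]

```text
t: 1.92
tcp_pos: [0.2644, -0.5663, 0.2818]
orientation: [-180.0, -0.0, -0.2]
force: [-0.5, 0.6, 0.7]
opening: 0.0851
grasp_force: 0.0
```

>>> servo_tool:
  commands: [0.4, -1, 0, 0, 0, 0, 85, 0.4, -1, 0, 0, 0, 0, 85, 0.4, -1, 0, 0, 0, 0, 85, 0.4, -1, 0, 0, 0, 0, 85, 0.4, -1, 0, 0, 0, 0, 85]

```text
t: 2.33
tcp_pos: [0.3146, -0.4402, 0.2814]
orientation: [180.0, -0.0, 0.0]
force: [0.6, -0.6, -0.7]
opening: 0.085
grasp_force: 0.0
```

>>> servo_tool:
  commands: [0.4, -1, 0, 0, 0, 0, 85, 0.4, -1, 0, 0, 0, 0, 85, 0.4, -1, 0, 0, 0, 0, 85, 0.4, -1, 0, 0, 0, 0, 85, 0.4, -1, 0, 0, 0, 0, 85]

```text
t: 2.75
tcp_pos: [0.3645, -0.315, 0.2814]
orientation: [180.0, -0.0, 0.0]
force: [0.8, 0.9, 0.1]
opening: 0.085
grasp_force: 0.0
```

>>> servo_tool:
  commands: [0.4, -1, 0, 0, 0, 0, 85, 0.4, -1, 0, 0, 0, 0, 85, 0.4, -1, 0, 0, 0, 0, 85, 0.4, -1, 0, 0, 0, 0, 85, 0.4, -1, 0, 0, 0, 0, 85]

```text
t: 3.17
tcp_pos: [0.4145, -0.19, 0.2815]
orientation: [180.0, -0.0, 0.0]
force: [1.0, -0.2, 0.1]
opening: 0.0848
grasp_force: 0.0
```

>>> servo_tool:
  commands: [0.4, -1, 0, 0, 0, 0, 85, 0.4, -1, 0, 0, 0, 0, 85, 0.4, -1, 0, 0, 0, 0, 85, 0.4, -1, 0, 0, 0, 0, 85, 0.4, -1, 0, 0, 0, 0, 85]

```text
t: 3.58
tcp_pos: [0.4644, -0.0649, 0.2815]
orientation: [180.0, -0.0, 0.0]
force: [0.8, 0.1, 0.8]
opening: 0.0852
grasp_force: 0.0
```

>>> servo_tool:
  commands: [0.4, -1, 0, 0, 0, 0, 85, 0.4, -1, 0, 0, 0, 0, 85, 0.4, -1, 0, 0, 0, 0, 85, 0.4, -1, 0, 0, 0, 0, 85, 0.4, -1, 0, 0, 0, 0, 85]

```text
t: 4.0
tcp_pos: [0.5144, 0.0602, 0.2815]
orientation: [180.0, -0.0, 0.0]
force: [0.3, 0.4, 0.7]
opening: 0.0851
grasp_force: 0.0
```

>>> servo_tool:
  commands: [0.4, -1, 0, 0, 0, 0, 85, 0.4, -1, 0, 0, 0, 0, 85, 0.4, -1, 0, 0, 0, 0, 85, 0.4, -1, 0, 0, 0, 0, 85, 0.4, -1, 0, 0, 0, 0, 85]

```text
t: 4.42
tcp_pos: [0.5644, 0.1853, 0.2814]
orientation: [180.0, -0.0, 0.0]
force: [-0.0, -1.1, 0.6]
opening: 0.0848
grasp_force: 0.0
```

>>> servo_tool:
  commands: [0.4, -1, 0, 0, 0, 0, 85, 0.4, -1, 0, 0, 0, 0, 85, 0.4, -1, 0, 0, 0, 0, 85, 0.4, -1, 0, 0, 0, 0, 85, 0, 0, 0, 0, 0, 0, 85]

```text
t: 4.83
tcp_pos: [0.6045, 0.2875, 0.2805]
orientation: [-179.9, 0.0, 0.2]
force: [-0.5, -0.6, -1.4]
opening: 0.0849
grasp_force: 0.0
```

```bash
python3 - <<'E'
from h import *
T,S=camera("top"),camera("side")
print(sense()['tcp_pos'])
cv2.imwrite("pics/two.png",np.vstack([cv2.resize(T[110:260,170:450,::-1],(560,300)),cv2.resize(S[90:310,230:480,::-1],(341,300))[:, :341].copy() if 0 else cv2.copyMakeBorder(cv2.resize(S[90:310,230:480,::-1],(341,300)),0,0,0,219,0)]))
np.savez("s1.npz",T=T,S=S)
B=dict(stilt_medium=((350,146,377,172),(368,216,396,240)),stilt_small=((351,201,371,219),(310,235,340,265)),stilt_large=((393,194,424,225),(330,268,370,302)))
for n,(a,b) in B.items():
    u1,p,w=star(T,"top",a);print(n,np.round(u1,2),p.round(4),(w>20).sum())
    u2,p,w=star(S,"side",b);print("  side",np.round(u2,2),p.round(4),(w>20).sum(),tri(u1,u2))
E
```

```text
[0.6038883  0.28439671 0.28074913]
stilt_medium [362.25 160.05] [ 0.6114 -0.1505  0.081 ] 110
  side [381.98 225.6 ] [ 0.61   -0.1493  0.081 ] 116 (array([ 0.61035544, -0.15002303,  0.0818426 ]), array([0.00120087]))
stilt_small [360.24 208.93] [ 0.4727 -0.1236  0.081 ] 76
  side [327.25 240.05] [ 0.4697 -0.1233  0.081 ] 89 (array([ 0.47139869, -0.12320431,  0.08052795]), array([0.00208547]))
stilt_large [408.49 209.02] [ 0.4557 -0.2559  0.081 ] 144
  side [352.38 282.57] [ 0.4545 -0.256   0.081 ] 193 (array([ 0.45528949, -0.25580212,  0.08047109]), array([0.00070472]))
```

View pics/two.png

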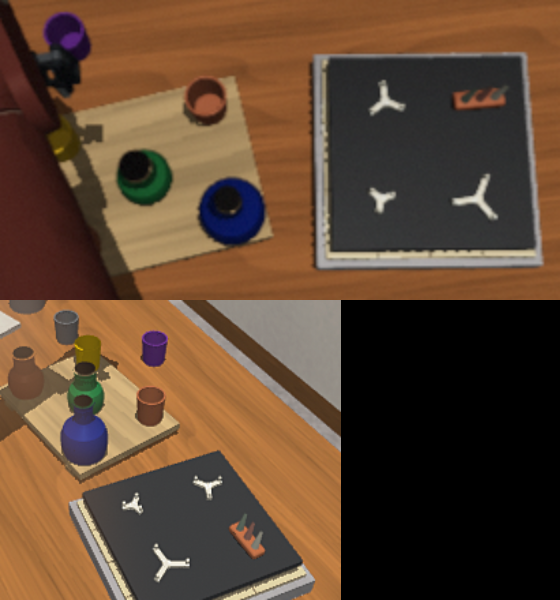

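Top crop: the three pots and all stilts are clear, and the gripper is near the cup. Side crop: small stilt at (132,503), medium (207,487), large (170,562), all now unobstructed. I re-measure the small stilt and the bottle from the side.

```bash
python3 - <<'E'
from h import *
d=np.load("s1.npz");T,S=d['T'],d['S']
u1,_,_=star(T,"top",(351,201,371,219)); u2,p,w=star(S,"side",(314,226,340,253)); print(np.round(u2,1),p.round(4),tri(u1,u2))
m=cmask(S,"bottle",(268,150,320,236)); m[:, :]=m; print("bottle side",fit("side","bottle",m,.484,.081,.03))
m=cmask(S,"vase",(276,130,312,190)); r=fit("side","vase",m,.548,.2,.03); print("vase side(occluded)",r)
# occlusion-aware vase: ignore pixels of bottle
E
```

```text
[327.4 239.6] [ 0.4707 -0.1222  0.081 ] (array([ 0.47146641, -0.12311225,  0.08196655]), array([0.00162424]))
bottle side (array([0.48449878, 0.08488   ]), np.float64(469.69803921568626), np.float64(872.0))
vase side(occluded) (array([0.54966263, 0.20232882]), np.float64(426.2705882352941), np.float64(446.0))
```

>>> servo_tool:
  commands: [0.31, -0.73, 0.5, 0, 0, 0, 85, 0.31, -0.73, 0.5, 0, 0, 0, 85, 0, 0, 1, 0, 0, 0, 85, 0, 0, 1, 0, 0, 0, 85, 0, 0, 1, 0, 0, 0, 85]

```text
t: 5.35
tcp_pos: [0.6196, 0.3194, 0.181]
orientation: [180.0, -0.1, -0.0]
force: [0.5, 0.1, -0.2]
opening: 0.0849
grasp_force: 0.0
```

>>> servo_tool:
  commands: [0, 0, 1, 0, 0, 0, 85, 0, 0, 1, 0, 0, 0, 85, 0, 0, 1, 0, 0, 0, 85, 0, 0, 1, 0, 0, 0, 85, 0, 0, 0.7, 0, 0, 0, 85]

```text
t: 5.77
tcp_pos: [0.6182, 0.3184, 0.0614]
orientation: [179.9, 0.2, -0.0]
force: [0.3, 0.2, 0.2]
opening: 0.0851
grasp_force: 0.0
```

>>> servo_tool:
  commands: [0, 0, 0.4, 0, 0, 0, 85, 0, 0, 0, 0, 0, 0, 70, 0, 0, 0, 0, 0, 0, 62, 0, 0, 0, 0, 0, 0, 50, 0, 0, 0, 0, 0, 0, 50]

```text
t: 6.18
tcp_pos: [0.6208, 0.3206, 0.056]
orientation: [-179.9, -0.2, 0.0]
force: [-0.6, -0.7, -0.8]
opening: 0.0571
grasp_force: 64.4
```

>>> servo_tool:
  commands: [0, 0, 0, 0, 0, 0, 40, 0, 0, 0, 0, 0, 0, 40, 0, 0, 0, 0, 0, 0, 40, 0, 0, 0, 0, 0, 0, 40, 0, 0, 0, 0, 0, 0, 40]

```text
t: 6.6
tcp_pos: [0.6205, 0.3206, 0.0555]
orientation: [-180.0, -0.1, 0.0]
force: [0.4, -2.0, 5.0]
opening: 0.0572
grasp_force: 64.8
```

Gripped at 57 mm. I lift the cup and carry it over to the small stilt.

>>> servo_tool:
  commands: [0, 0, -0.3, 0, 0, 0, 40, 0, 0, -0.8, 0, 0, 0, 40, 0, 0, -1, 0, 0, 0, 40, 0, 0, -1, 0, 0, 0, 40, 0, 0, -1, 0, 0, 0, 40]

```text
t: 7.02
tcp_pos: [0.6185, 0.3202, 0.1563]
orientation: [180.0, 0.1, 0.0]
force: [0.7, -0.3, -0.5]
opening: 0.0567
grasp_force: 64.7
```

>>> servo_tool:
  commands: [0, 0, -1, 0, 0, 0, 40, 0, 0, -1, 0, 0, 0, 40, -0.15, 0.5, -1, 0, 0, 0, 40, -0.35, 1, -0.5, 0, 0, 0, 40, -0.35, 1, 0, 0, 0, 0, 40]

```text
t: 7.43
tcp_pos: [0.5994, 0.2584, 0.2483]
orientation: [-179.9, -0.4, 0.1]
force: [1.3, -0.3, -0.6]
opening: 0.0574
grasp_force: 64.8
```

>>> servo_tool:
  commands: [-0.35, 1, 0, 0, 0, 0, 40, -0.35, 1, 0, 0, 0, 0, 40, -0.35, 1, 0, 0, 0, 0, 40, -0.35, 1, 0, 0, 0, 0, 40, -0.35, 1, 0, 0, 0, 0, 40]

```text
t: 7.85
tcp_pos: [0.5534, 0.1319, 0.2431]
orientation: [180.0, 0.1, 0.1]
force: [-0.5, 0.4, -1.9]
opening: 0.0571
grasp_force: 64.8
```

>>> servo_tool:
  commands: [-0.35, 1, 0, 0, 0, 0, 40, -0.35, 1, 0, 0, 0, 0, 40, -0.35, 1, 0, 0, 0, 0, 40, -0.35, 1, 0, 0, 0, 0, 40, -0.35, 1, 0, 0, 0, 0, 40]

```text
t: 8.27
tcp_pos: [0.5097, 0.007, 0.2432]
orientation: [-180.0, 0.1, 0.0]
force: [0.1, 0.7, -2.2]
opening: 0.0569
grasp_force: 64.8
```

>>> servo_tool:
  commands: [-0.35, 1, 0, 0, 0, 0, 40, -0.35, 1, 0, 0, 0, 0, 40, -0.2, 1, 0.3, 0, 0, 0, 40, 0, 0.75, 0.7, 0, 0, 0, 40, 0, 0.5, 0.8, 0, 0, 0, 40]

```text
t: 8.68
tcp_pos: [0.4886, -0.1003, 0.1995]
orientation: [179.9, -0.2, -0.1]
force: [1.2, 0.2, -1.3]
opening: 0.057
grasp_force: 64.8
```

>>> servo_tool:
  commands: [0, 0, 0.8, 0, 0, 0, 40, 0, 0, 0.6, 0, 0, 0, 40, 0, 0, 0.4, 0, 0, 0, 40, 0, 0, 0, 0, 0, 0, 40, 0, 0, 0, 0, 0, 0, 40]

```text
t: 9.1
tcp_pos: [0.4881, -0.0981, 0.1534]
orientation: [-180.0, 0.1, 0.0]
force: [0.5, 0.4, -1.0]
opening: 0.0569
grasp_force: 64.8
```

```bash
cat >> h.py <<'E'
def look(name,H,pic):
    """fit held pot with foot height H from both cameras"""
    s=sense(); p=s['tcp_pos']; vis=[]
    for c in("top","side"):
        im=camera(c); uv=proj(c,[[p[0],p[1],H+.03]])[0].astype(int)
        b=(uv[0]-32,uv[1]-38,uv[0]+32,uv[1]+38)
        h=cv2.cvtColor(im,cv2.COLOR_RGB2HSV); lo,hi=HUE[name]
        m=((h[...,0]>=lo)&(h[...,0]<=hi)&(h[...,1]>(170 if name=="cup" else 90))&(h[...,2]>25))
        k=np.zeros_like(m);k[b[1]:b[3],b[0]:b[2]]=1;m=(m&k).astype(float)
        r=fit(c,name,m,p[0],p[1],H); print(c,r[0].round(4),round(r[1]),r[2])
        v=im.copy(); cv2.drawContours(v,cv2.findContours((sil(c,name,*r[0],H)>.5).astype(np.uint8),0,1)[0],-1,(255,255,255),1)
        x0=max(b[0]-30,0);y0=max(b[1]-22,0); vis.append(cv2.resize(v[y0:y0+120,x0:x0+124,::-1],(400,387),interpolation=0))
    cv2.imwrite(pic,np.hstack(vis)); print("tcp",p.round(4),s['t'],s['force'].round(1),s['opening'])
E
python3 -c "
from h import *
z=sense()['tcp_pos'][2]; look('cup',z-.0255,'pics/cup1.png')"
```

```text
top [ 0.4744 -0.0915] 364 137.0
side [ 0.486  -0.0976] 282 527.0
tcp [ 0.4881 -0.0981  0.1534] 9.1 [ 0.5  0.4 -1. ] 0.05688116615523476
```

View pics/cup1.png

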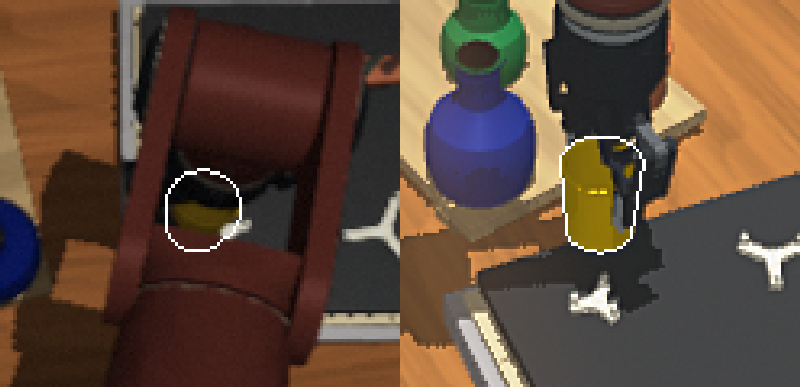

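Side panel: the held cup (outline around (600,195)) matches the model, with the small stilt below at (597,300). In the top view the wrist hides it. I shift over the stilt and lower.

>>> servo_tool:
  commands: [-0.3, 0.5, 0, 0, 0, 0, 40, -0.31, 0.51, 0.3, 0, 0, 0, 40, 0, 0, 0.4, 0, 0, 0, 40, 0, 0, 0.4, 0, 0, 0, 40, 0, 0, 0.1, 0, 0, 0, 40]

```text
t: 9.62
tcp_pos: [0.4726, -0.123, 0.1222]
orientation: [-179.9, 0.1, 0.0]
force: [-0.3, 0.6, -2.3]
opening: 0.0569
grasp_force: 64.9
```

>>> servo_tool:
  commands: [0, 0, 0, 0, 0, 0, 40, 0, 0, 0, 0, 0, 0, 40, 0, 0, 0, 0, 0, 0, 40]

```text
t: 9.87
tcp_pos: [0.4737, -0.1235, 0.1243]
orientation: [180.0, -0.0, 0.1]
force: [-0.4, 0.2, -0.3]
opening: 0.0569
grasp_force: 64.9
```

```bash
python3 -c "
from h import *
z=sense()['tcp_pos'][2]; look('cup',z-.0255,'pics/cup2.png')"
```

```text
top [ 0.4493 -0.1122] 366 108.0
side [ 0.4713 -0.1225] 296 509.0
tcp [ 0.4737 -0.1235  0.1243] 9.8667 [-0.4  0.2 -0.3] 0.05687310954551928
```

View pics/cup2.png

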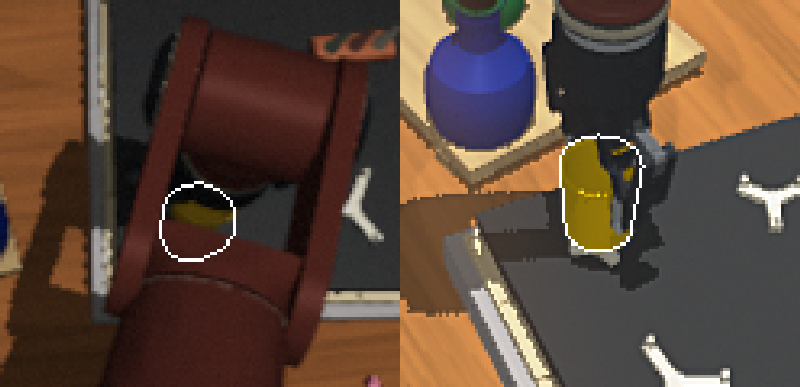

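The cup sits within 1 mm of the stilt centre (side (.4713,-.1225) against (.4707,-.1222)). I lower gently and watch the force.

>>> servo_tool:
  commands: [-0.02, 0, 0.1, 0, 0, 0, 40, 0, 0, 0.06, 0, 0, 0, 40, 0, 0, 0.04, 0, 0, 0, 40, 0, 0, 0, 0, 0, 0, 40, 0, 0, 0, 0, 0, 0, 40]

```text
t: 10.38
tcp_pos: [0.4726, -0.1237, 0.1186]
orientation: [-180.0, 0.0, 0.0]
force: [0.6, -0.0, -1.8]
opening: 0.0571
grasp_force: 65.0
```

>>> servo_tool:
  commands: [0, 0, 0.04, 0, 0, 0, 40, 0, 0, 0.04, 0, 0, 0, 40, 0, 0, 0, 0, 0, 0, 40, 0, 0, 0, 0, 0, 0, 40]

```text
t: 10.72
tcp_pos: [0.4726, -0.1237, 0.1167]
orientation: [-180.0, 0.0, 0.0]
force: [0.1, -0.1, -1.3]
opening: 0.057
grasp_force: 65.0
```

>>> servo_tool:
  commands: [0, 0, 0.03, 0, 0, 0, 40, 0, 0, 0, 0, 0, 0, 40, 0, 0, 0, 0, 0, 0, 40]

```text
t: 10.97
tcp_pos: [0.4729, -0.1238, 0.1164]
orientation: [180.0, -0.0, 0.0]
force: [0.2, -0.1, 0.4]
opening: 0.0568
grasp_force: 65.0
```

>>> servo_tool:
  commands: [0, 0, 0.03, 0, 0, 0, 40, 0, 0, 0, 0, 0, 0, 40, 0, 0, 0, 0, 0, 0, 40]

```text
t: 11.22
tcp_pos: [0.4732, -0.1238, 0.1163]
orientation: [180.0, -0.1, 0.0]
force: [-2.2, 0.8, 4.8]
opening: 0.0569
grasp_force: 65.3
```

>>> servo_tool:
  commands: [0, 0, 0, 0, 0, 0, 59, 0, 0, 0, 0, 0, 0, 64, 0, 0, 0, 0, 0, 0, 75, 0, 0, 0, 0, 0, 0, 85, 0, 0, 0, 0, 0, 0, 85]

```text
t: 11.63
tcp_pos: [0.4725, -0.1237, 0.115]
orientation: [-180.0, 0.0, 0.0]
force: [0.3, 0.1, 0.6]
opening: 0.0845
grasp_force: 0.0
```

>>> servo_tool:
  commands: [0, 0, -0.3, 0, 0, 0, 85, 0, 0, -0.7, 0, 0, 0, 85, 0, 0, -1, 0, 0, 0, 85, 0, 0, -1, 0, 0, 0, 85, 0, 0, -1, 0, 0, 0, 85]

```text
t: 12.05
tcp_pos: [0.4725, -0.1236, 0.2168]
orientation: [-180.0, 0.0, 0.0]
force: [0.1, -0.5, -0.5]
opening: 0.085
grasp_force: 0.0
```

>>> servo_tool:
  commands: [0.2, -1, -0.5, 0, 0, 0, 85, 0.2, -1, 0, 0, 0, 0, 85, 0.25, -1, 0, 0, 0, 0, 85, 0.25, -1, 0, 0, 0, 0, 85, 0.25, -1, 0, 0, 0, 0, 85]

```text
t: 12.47
tcp_pos: [0.5017, 0.0024, 0.2287]
orientation: [180.0, -0.1, 0.0]
force: [0.8, 0.5, 0.5]
opening: 0.0851
grasp_force: 0.0
```

>>> servo_tool:
  commands: [0.25, -1, 0, 0, 0, 0, 85, 0.25, -1, 0, 0, 0, 0, 85, 0.25, -1, 0, 0, 0, 0, 85, 0.25, -1, 0, 0, 0, 0, 85, 0.25, -1, 0, 0, 0, 0, 85]

```text
t: 12.88
tcp_pos: [0.5328, 0.1277, 0.2285]
orientation: [-180.0, -0.0, 0.0]
force: [-0.4, -0.9, -0.0]
opening: 0.0848
grasp_force: 0.0
```

>>> servo_tool:
  commands: [0.25, -1, 0, 0, 0, 0, 85, 0.25, -1, 0, 0, 0, 0, 85, 0.15, -0.9, 0, 0, 0, 0, 85, 0, 0, 0, 0, 0, 0, 85, 0, 0, 0, 0, 0, 0, 85]

```text
t: 13.3
tcp_pos: [0.5488, 0.1996, 0.2281]
orientation: [180.0, 0.0, 0.1]
force: [1.0, -0.1, 0.4]
opening: 0.0852
grasp_force: 0.0
```

```bash
python3 - <<'E'
from h import *
S=camera("side");T=camera("top"); print(sense()['tcp_pos'].round(4))
for c,im,g in(("side",S,(.472,-.1235)),("top",T,(.472,-.1235))):
    uv=proj(c,[[*g,.12]])[0].astype(int); m=cmask(im,"cup",(uv[0]-30,uv[1]-35,uv[0]+30,uv[1]+35)); print(c,fit(c,"cup",m,*g,.091))
cv2.imwrite("pics/cup3.png",np.hstack([cv2.resize(T[130:250,320:450,::-1],(400,370)),cv2.resize(S[190:310,280:410,::-1],(400,370))]))
m=cmask(S,"vase",(276,130,312,190)); print("vase",fit("side","vase",m,.549,.2,.03))
E
```

```text
[0.5487 0.1983 0.228 ]
side (array([ 0.47094272, -0.12388959]), np.float64(35.30588235294118), np.float64(770.0))
top (array([ 0.47322044, -0.12384123]), np.float64(20.92549019607843), np.float64(465.0))
vase (array([0.55001499, 0.20148489]), np.float64(429.5098039215686), np.float64(442.0))
```

View pics/cup3.png

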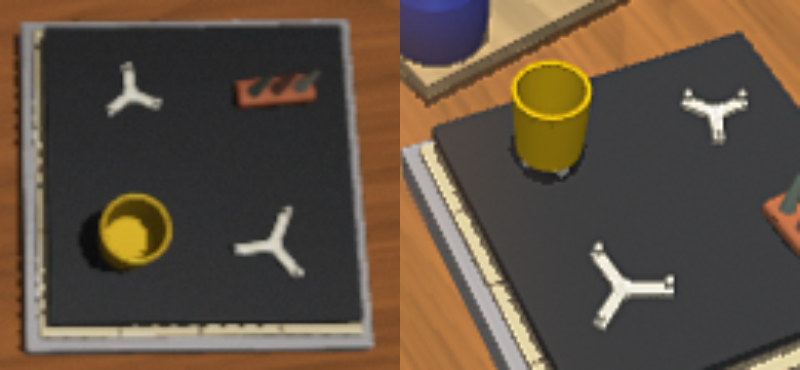

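The cup stands upright and centred on the small stilt, within about 1 mm (left panel (135,232), right panel (550,118)). Next is the vase.

>>> servo_tool:
  commands: [0, -0.1, 1, 0, 0, 0, 85, 0, 0, 1, 0, 0, 0, 85, 0, 0, 1, 0, 0, 0, 85, 0, 0, 1, 0, 0, 0, 85, 0, 0, 1, 0, 0, 0, 85]

```text
t: 13.82
tcp_pos: [0.5488, 0.2, 0.1021]
orientation: [180.0, -0.0, -0.1]
force: [1.3, 0.8, 0.0]
opening: 0.0847
grasp_force: 0.0
```

>>> servo_tool:
  commands: [0, 0, 0.5, 0, 0, 0, 85, 0, 0, 0, 0, 0, 0, 65, 0, 0, 0, 0, 0, 0, 50, 0, 0, 0, 0, 0, 0, 40, 0, 0, 0, 0, 0, 0, 30]

```text
t: 14.23
tcp_pos: [0.5504, 0.2015, 0.0931]
orientation: [-179.9, -0.2, 0.0]
force: [-2.0, 0.2, 2.3]
opening: 0.0481
grasp_force: 61.0
```

>>> servo_tool:
  commands: [0, 0, 0, 0, 0, 0, 30, 0, 0, 0, 0, 0, 0, 30, 0, 0, 0, 0, 0, 0, 30, 0, 0, 0, 0, 0, 0, 30, 0, 0, 0, 0, 0, 0, 30]

```text
t: 14.65
tcp_pos: [0.5502, 0.2015, 0.093]
orientation: [-180.0, -0.2, 0.0]
force: [-1.7, -1.5, 6.5]
opening: 0.0479
grasp_force: 60.9
```

The 48 mm opening against a 45 mm neck means the pads ride on the lip flare. I reopen and grip 5 mm lower.

>>> servo_tool:
  commands: [0, 0, 0, 0, 0, 0, 60, 0, 0, 0, 0, 0, 0, 62, 0, 0, 0.1, 0, 0, 0, 62, 0, 0, 0.14, 0, 0, 0, 62, 0, 0, 0, 0, 0, 0, 62]

```text
t: 15.07
tcp_pos: [0.548, 0.2012, 0.083]
orientation: [180.0, 0.1, 0.0]
force: [0.5, 0.0, -0.2]
opening: 0.0615
grasp_force: 0.0
```

>>> servo_tool:
  commands: [0, 0, 0, 0, 0, 0, 50, 0, 0, 0, 0, 0, 0, 40, 0, 0, 0, 0, 0, 0, 30, 0, 0, 0, 0, 0, 0, 30, 0, 0, 0, 0, 0, 0, 30]

```text
t: 15.48
tcp_pos: [0.5487, 0.2014, 0.0843]
orientation: [-180.0, 0.0, 0.0]
force: [-1.1, 0.5, -0.1]
opening: 0.0455
grasp_force: 85.0
```

>>> servo_tool:
  commands: [0, 0, -0.3, 0, 0, 0, 30, 0, 0, -0.8, 0, 0, 0, 30, 0, 0, -1, 0, 0, 0, 30, 0, 0, -1, 0, 0, 0, 30, 0, 0, -1, 0, 0, 0, 30]

```text
t: 15.9
tcp_pos: [0.5482, 0.201, 0.1874]
orientation: [180.0, 0.1, 0.0]
force: [0.9, 0.3, -2.7]
opening: 0.0454
grasp_force: 85.4
```

>>> servo_tool:
  commands: [0, 0, -1, 0, 0, 0, 30, 0, 0, -1, 0, 0, 0, 30, 0, 0.4, -0.9, 0, 0, 0, 30, 0.1, 0.8, 0, 0, 0, 0, 30, 0.2, 0.9, 0, 0, 0, 0, 30]

```text
t: 16.32
tcp_pos: [0.5568, 0.149, 0.2621]
orientation: [-180.0, -0.2, 0.1]
force: [0.1, -0.9, -4.1]
opening: 0.0457
grasp_force: 85.5
```

>>> servo_tool:
  commands: [0.2, 1, 0, 0, 0, 0, 30, 0.2, 1, 0, 0, 0, 0, 30, 0.2, 1, 0, 0, 0, 0, 30, 0.2, 1, 0, 0, 0, 0, 30, 0.2, 1, 0, 0, 0, 0, 30]

```text
t: 16.73
tcp_pos: [0.581, 0.0225, 0.259]
orientation: [180.0, 0.1, 0.0]
force: [0.9, -0.9, -3.2]
opening: 0.0456
grasp_force: 85.5
```

>>> servo_tool:
  commands: [0.2, 1, 0, 0, 0, 0, 30, 0.2, 1, 0, 0, 0, 0, 30, 0.2, 1, 0, 0, 0, 0, 30, 0.2, 1, 0, 0, 0, 0, 30, 0.2, 0.9, 0, 0, 0, 0, 30]

```text
t: 17.15
tcp_pos: [0.6061, -0.1003, 0.2589]
orientation: [180.0, 0.1, -0.0]
force: [1.4, -0.2, -3.1]
opening: 0.0454
grasp_force: 85.5
```

>>> servo_tool:
  commands: [0.2, 0.8, 0.2, 0, 0, 0, 30, 0, 0.6, 0.5, 0, 0, 0, 30, 0, 0.3, 0.7, 0, 0, 0, 30, 0, 0, 0.7, 0, 0, 0, 30, 0, 0, 0.5, 0, 0, 0, 30]

```text
t: 17.57
tcp_pos: [0.6099, -0.1413, 0.1911]
orientation: [-179.9, 0.2, -0.0]
force: [0.1, 0.2, -2.7]
opening: 0.0454
grasp_force: 85.5
```

>>> servo_tool:
  commands: [0, 0, 0, 0, 0, 0, 30, 0, 0, 0, 0, 0, 0, 30, 0, 0, 0, 0, 0, 0, 30]

```text
t: 17.82
tcp_pos: [0.6118, -0.1408, 0.1951]
orientation: [180.0, -0.1, 0.1]
force: [-0.4, 0.3, -2.1]
opening: 0.0456
grasp_force: 85.5
```

```bash
python3 -c "
from h import *
z=sense()['tcp_pos'][2]; look('vase',z-.0543,'pics/v1.png')"
```

```text
top [0.5026 0.0422] 804 0.0
side [ 0.6119 -0.1407] 488 813.0
tcp [ 0.6118 -0.1408  0.1951] 17.8167 [-0.4  0.3 -2.1] 0.045580098531838455
```

View pics/v1.png

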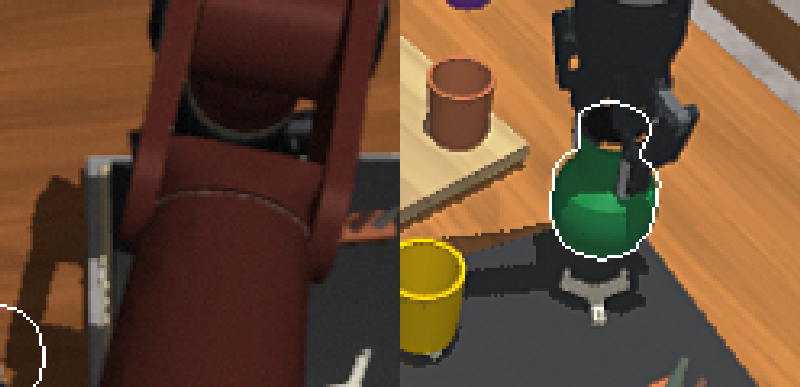

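Side panel: the vase outline fits, with the medium stilt below at (597,288). The top view is blocked. I shift -9 mm in y and lower.

>>> servo_tool:
  commands: [-0.05, 0.2, 0.1, 0, 0, 0, 30, 0, 0.16, 0.4, 0, 0, 0, 30, 0, 0, 0.5, 0, 0, 0, 30, 0, 0, 0.4, 0, 0, 0, 30, 0, 0, 0.25, 0, 0, 0, 30]

```text
t: 18.33
tcp_pos: [0.6088, -0.1498, 0.1498]
orientation: [-179.9, 0.2, 0.0]
force: [-0.8, -0.3, -3.4]
opening: 0.0451
grasp_force: 85.6
```

>>> servo_tool:
  commands: [0, 0, 0, 0, 0, 0, 30, 0, 0, 0, 0, 0, 0, 30, 0, 0, 0, 0, 0, 0, 30]

```text
t: 18.58
tcp_pos: [0.6104, -0.1502, 0.1533]
orientation: [180.0, -0.0, 0.0]
force: [0.7, -0.0, -2.6]
opening: 0.0453
grasp_force: 85.5
```

```bash
python3 -c "
from h import *
z=sense()['tcp_pos'][2]; look('vase',z-.0543,'pics/v2.png')"
```

```text
top [0.4894 0.0094] 736 0.0
side [ 0.6104 -0.1502] 472 772.0
tcp [ 0.6104 -0.1502  0.1533] 18.5833 [ 0.7 -0.  -2.6] 0.04527470309401294
```

>>> servo_tool:
  commands: [0, 0, 0.1, 0, 0, 0, 30, 0, 0, 0.06, 0, 0, 0, 30, 0, 0, 0.04, 0, 0, 0, 30, 0, 0, 0, 0, 0, 0, 30, 0, 0, 0, 0, 0, 0, 30]

```text
t: 19.1
tcp_pos: [0.6101, -0.1501, 0.1479]
orientation: [-180.0, 0.0, 0.0]
force: [-0.7, 0.3, -2.4]
opening: 0.0451
grasp_force: 85.5
```

>>> servo_tool:
  commands: [0, 0, 0.04, 0, 0, 0, 30, 0, 0, 0.04, 0, 0, 0, 30, 0, 0, 0, 0, 0, 0, 30, 0, 0, 0, 0, 0, 0, 30]

```text
t: 19.43
tcp_pos: [0.6101, -0.1501, 0.1459]
orientation: [-180.0, 0.0, 0.0]
force: [0.3, 0.4, -2.8]
opening: 0.0454
grasp_force: 85.5
```

>>> servo_tool:
  commands: [0, 0, 0.03, 0, 0, 0, 30, 0, 0, 0, 0, 0, 0, 30, 0, 0, 0, 0, 0, 0, 30]

```text
t: 19.68
tcp_pos: [0.6102, -0.1501, 0.1453]
orientation: [180.0, -0.0, 0.0]
force: [0.4, -1.4, -3.8]
opening: 0.0454
grasp_force: 85.6
```

>>> servo_tool:
  commands: [0, 0, 0.03, 0, 0, 0, 30, 0, 0, 0, 0, 0, 0, 30, 0, 0, 0, 0, 0, 0, 30]

```text
t: 19.93
tcp_pos: [0.6104, -0.1502, 0.1452]
orientation: [180.0, -0.0, 0.0]
force: [-1.6, 0.1, 1.5]
opening: 0.0452
grasp_force: 86.0
```

>>> servo_tool:
  commands: [0, 0, 0.03, 0, 0, 0, 30, 0, 0, 0, 0, 0, 0, 30, 0, 0, 0, 0, 0, 0, 30]

```text
t: 20.18
tcp_pos: [0.6105, -0.1502, 0.1451]
orientation: [180.0, -0.0, 0.0]
force: [-3.3, 1.1, 4.6]
opening: 0.0454
grasp_force: 86.6
```

>>> servo_tool:
  commands: [0, 0, -0.02, 0, 0, 0, 47, 0, 0, 0, 0, 0, 0, 55, 0, 0, 0, 0, 0, 0, 70, 0, 0, 0, 0, 0, 0, 85, 0, 0, 0, 0, 0, 0, 85]

```text
t: 20.6
tcp_pos: [0.6101, -0.1502, 0.1439]
orientation: [-180.0, 0.0, 0.0]
force: [0.1, 0.3, 1.1]
opening: 0.0848
grasp_force: 0.0
```

>>> servo_tool:
  commands: [0, 0, -0.3, 0, 0, 0, 85, 0, 0, -0.8, 0, 0, 0, 85, 0, 0, -1, 0, 0, 0, 85, 0, 0, -1, 0, 0, 0, 85, 0, 0, -1, 0, 0, 0, 85]

```text
t: 21.02
tcp_pos: [0.6101, -0.1501, 0.2482]
orientation: [180.0, -0.0, 0.0]
force: [1.4, -0.9, 0.6]
opening: 0.0847
grasp_force: 0.0
```

>>> servo_tool:
  commands: [-0.4, -0.8, -0.8, 0, 0, 0, 85, -0.5, -1, 0, 0, 0, 0, 85, -0.5, -1, 0, 0, 0, 0, 85, -0.5, -1, 0, 0, 0, 0, 85, -0.5, -1, 0, 0, 0, 0, 85]

```text
t: 21.43
tcp_pos: [0.5496, -0.0293, 0.2676]
orientation: [180.0, -0.1, -0.0]
force: [0.0, -0.1, -0.2]
opening: 0.0851
grasp_force: 0.0
```

>>> servo_tool:
  commands: [-0.5, -1, 0, 0, 0, 0, 85, -0.5, -1, 0, 0, 0, 0, 85, -0.6, -1, 0, 0, 0, 0, 85, -0.6, -0.9, 0, 0, 0, 0, 85, -0.4, -0.6, 0, 0, 0, 0, 85]

```text
t: 21.85
tcp_pos: [0.4839, 0.084, 0.2675]
orientation: [-180.0, -0.0, 0.1]
force: [0.7, -0.1, 0.4]
opening: 0.0848
grasp_force: 0.0
```

>>> servo_tool:
  commands: [0, 0, 0, 0, 0, 0, 85, 0, 0, 0, 0, 0, 0, 85]

```text
t: 22.02
tcp_pos: [0.4851, 0.0827, 0.2675]
orientation: [180.0, -0.1, 0.1]
force: [0.4, 0.6, -0.8]
opening: 0.0848
grasp_force: 0.0
```

```bash
python3 - <<'E'
from h import *
S=camera("side");T=camera("top"); print(sense()['tcp_pos'].round(4))
for c,im,g in(("side",S,(.6104,-.1502)),("top",T,(.6104,-.1502))):
    uv=proj(c,[[*g,.12]])[0].astype(int); m=cmask(im,"vase",(uv[0]-25,uv[1]-35,uv[0]+25,uv[1]+35)); print(c,fit(c,"vase",m,*g,.091))
cv2.imwrite("pics/v3.png",np.hstack([cv2.resize(T[130:250,320:450,::-1],(400,370)),cv2.resize(S[190:310,280:410,::-1],(400,370))]))
m=cmask(S,"bottle",(268,150,320,236)); print("bottle side",fit("side","bottle",m,.484,.083,.03))
E
```

```text
[0.4856 0.0817 0.2672]
side (array([ 0.60284938, -0.1581411 ]), np.float64(161.14901960784312), np.float64(1167.0))
top (array([ 0.60787593, -0.14434435]), np.float64(97.49803921568628), np.float64(836.0))
bottle side (array([0.49157784, 0.08607211]), np.float64(583.9882352941177), np.float64(753.0))
```

View pics/v3.png

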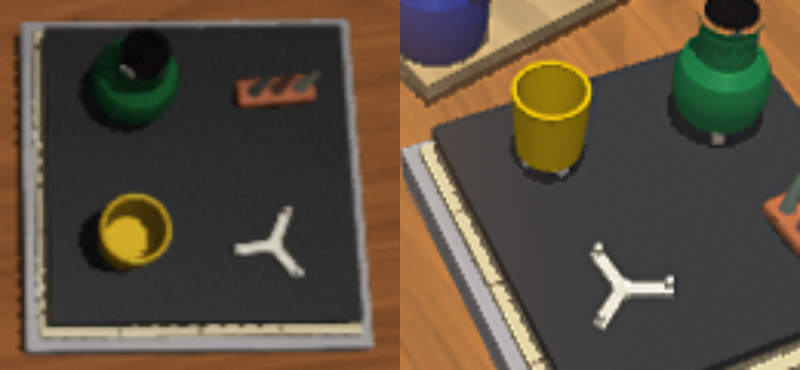

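The vase stands on the medium stilt (left panel (135,80), right panel (720,85)) and the cup is unchanged. Dark shadow inflates these vase fits, so I will recheck later. Next is the bottle.

>>> servo_tool:
  commands: [-0.06, -0.09, 1, 0, 0, 0, 85, 0, 0, 1, 0, 0, 0, 85, 0, 0, 1, 0, 0, 0, 85, 0, 0, 1, 0, 0, 0, 85, 0, 0, 1, 0, 0, 0, 85]

```text
t: 22.53
tcp_pos: [0.4842, 0.0834, 0.1407]
orientation: [180.0, -0.0, -0.1]
force: [-0.3, -0.2, 0.6]
opening: 0.0853
grasp_force: 0.0
```

>>> servo_tool:
  commands: [0, 0, 0.7, 0, 0, 0, 85, 0, 0, 0.4, 0, 0, 0, 85, 0, 0, 0, 0, 0, 0, 60, 0, 0, 0, 0, 0, 0, 50, 0, 0, 0, 0, 0, 0, 40]

```text
t: 22.95
tcp_pos: [0.4849, 0.0842, 0.1159]
orientation: [180.0, -0.1, -0.0]
force: [-0.3, 0.5, 0.9]
opening: 0.051
grasp_force: 0.0
```

>>> servo_tool:
  commands: [0, 0, 0, 0, 0, 0, 30, 0, 0, 0, 0, 0, 0, 25, 0, 0, 0, 0, 0, 0, 25, 0, 0, 0, 0, 0, 0, 25, 0, 0, 0, 0, 0, 0, 25]

```text
t: 23.37
tcp_pos: [0.4852, 0.0842, 0.1166]
orientation: [180.0, -0.2, 0.0]
force: [-0.1, -2.8, 6.3]
opening: 0.0374
grasp_force: 56.6
```

The 37.4 mm opening and lower force again suggest lip contact. I regrip 4 mm lower.

>>> servo_tool:
  commands: [0, 0, 0, 0, 0, 0, 50, 0, 0, 0, 0, 0, 0, 52, 0, 0, 0.08, 0, 0, 0, 52, 0, 0, 0.1, 0, 0, 0, 52, 0, 0, 0, 0, 0, 0, 52]

```text
t: 23.78
tcp_pos: [0.4828, 0.0847, 0.1087]
orientation: [-180.0, 0.1, 0.0]
force: [-0.4, -0.0, -0.4]
opening: 0.052
grasp_force: 0.0
```

>>> servo_tool:
  commands: [0, 0, 0, 0, 0, 0, 40, 0, 0, 0, 0, 0, 0, 30, 0, 0, 0, 0, 0, 0, 25, 0, 0, 0, 0, 0, 0, 25, 0, 0, 0, 0, 0, 0, 25]

```text
t: 24.2
tcp_pos: [0.4835, 0.0837, 0.1102]
orientation: [179.9, 0.0, 0.0]
force: [-2.6, -4.5, 4.2]
opening: 0.0379
grasp_force: 49.2
```

That is worse, so the contact is with the shoulder. I regrip higher (TCP about 0.120).

>>> servo_tool:
  commands: [0, 0, 0, 0, 0, 0, 50, 0, 0, -0.2, 0, 0, 0, 52, 0, 0, -0.26, 0, 0, 0, 52, 0, 0, 0, 0, 0, 0, 52, 0, 0, 0, 0, 0, 0, 52]

```text
t: 24.62
tcp_pos: [0.4841, 0.0848, 0.1221]
orientation: [-180.0, -0.1, 0.0]
force: [1.1, -0.0, -0.3]
opening: 0.0518
grasp_force: 0.0
```

>>> servo_tool:
  commands: [0, 0, 0, 0, 0, 0, 40, 0, 0, 0, 0, 0, 0, 30, 0, 0, 0, 0, 0, 0, 25, 0, 0, 0, 0, 0, 0, 25, 0, 0, 0, 0, 0, 0, 25]

```text
t: 25.03
tcp_pos: [0.4841, 0.0844, 0.122]
orientation: [180.0, -0.1, 0.0]
force: [-0.2, -2.4, 5.4]
opening: 0.0397
grasp_force: 59.6
```

>>> servo_tool:
  commands: [0, 0, 0, 0, 0, 0, 50, 0, 0, 0.15, 0, 0, 0, 52, 0, 0, 0.18, 0, 0, 0, 52, 0, 0, 0, 0, 0, 0, 52, 0, 0, 0, 0, 0, 0, 52]

```text
t: 25.45
tcp_pos: [0.4828, 0.0846, 0.1119]
orientation: [-180.0, 0.1, 0.0]
force: [0.1, 0.6, -0.3]
opening: 0.052
grasp_force: 0.0
```

>>> servo_tool:
  commands: [0, 0, 0, 0, 0, 0, 40, 0, 0, 0, 0, 0, 0, 30, 0, 0, 0, 0, 0, 0, 25, 0, 0, 0, 0, 0, 0, 25, 0, 0, 0, 0, 0, 0, 25]

```text
t: 25.87
tcp_pos: [0.4836, 0.0843, 0.113]
orientation: [180.0, 0.0, 0.0]
force: [-0.2, -1.8, -1.5]
opening: 0.0372
grasp_force: 56.6
```

Good grip on the neck (37 mm, low side load). Lift and carry the bottle high over the cup.

>>> servo_tool:
  commands: [0, 0, -0.2, 0, 0, 0, 25, 0, 0, -0.5, 0, 0, 0, 25, 0, 0, -0.9, 0, 0, 0, 25, 0, 0, -1, 0, 0, 0, 25, 0, 0, -1, 0, 0, 0, 25]

```text
t: 26.28
tcp_pos: [0.4828, 0.0849, 0.2039]
orientation: [-180.0, 0.1, 0.0]
force: [1.2, -0.4, -5.7]
opening: 0.0369
grasp_force: 57.3
```

>>> servo_tool:
  commands: [0, 0, -1, 0, 0, 0, 25, 0, 0, -1, 0, 0, 0, 25, 0, 0, -1, 0, 0, 0, 25, 0, 0.4, -0.5, 0, 0, 0, 25, 0, 0.7, 0, 0, 0, 0, 25]

```text
t: 26.7
tcp_pos: [0.485, 0.0576, 0.2954]
orientation: [-180.0, -0.4, 0.2]
force: [0.7, -0.4, -4.1]
opening: 0.0368
grasp_force: 57.5
```

>>> servo_tool:
  commands: [-0.1, 0.9, 0, 0, 0, 0, 25, -0.1, 1, 0, 0, 0, 0, 25, -0.1, 1, 0, 0, 0, 0, 25, -0.1, 1, 0, 0, 0, 0, 25, -0.1, 1, 0, 0, 0, 0, 25]

```text
t: 27.12
tcp_pos: [0.4703, -0.0669, 0.29]
orientation: [-180.0, 0.1, 0.0]
force: [0.8, 0.8, -5.1]
opening: 0.0367
grasp_force: 57.5
```

>>> servo_tool:
  commands: [-0.1, 1, 0, 0, 0, 0, 25, -0.1, 1, 0, 0, 0, 0, 25, -0.1, 1, 0, 0, 0, 0, 25, -0.1, 1, 0, 0, 0, 0, 25, -0.1, 1, 0, 0, 0, 0, 25]

```text
t: 27.53
tcp_pos: [0.4577, -0.1919, 0.2899]
orientation: [-180.0, 0.1, 0.0]
force: [-0.1, 0.9, -5.6]
opening: 0.0371
grasp_force: 57.5
```

>>> servo_tool:
  commands: [-0.1, 0.9, 0, 0, 0, 0, 25, 0, 0.8, 0, 0, 0, 0, 25, 0, 0.5, 0.2, 0, 0, 0, 25, 0, 0.2, 0.5, 0, 0, 0, 25, 0, 0, 0.6, 0, 0, 0, 25]

```text
t: 27.95
tcp_pos: [0.4562, -0.2515, 0.2576]
orientation: [180.0, -0.1, -0.1]
force: [0.3, 0.6, -4.7]
opening: 0.0373
grasp_force: 57.7
```

>>> servo_tool:
  commands: [0, 0, 0.6, 0, 0, 0, 25, 0, 0, 0.3, 0, 0, 0, 25, 0, 0, 0, 0, 0, 0, 25, 0, 0, 0, 0, 0, 0, 25]

```text
t: 28.28
tcp_pos: [0.4559, -0.2497, 0.2346]
orientation: [-179.9, 0.1, 0.1]
force: [0.5, 0.4, -4.8]
opening: 0.0371
grasp_force: 57.7
```

```bash
python3 -c "
from h import *
z=sense()['tcp_pos'][2]; look('bottle',z-.083,'pics/b1.png')"
```

```text
top [ 0.4576 -0.2448] 1167 105.0
side [ 0.4559 -0.2499] 530 1680.0
tcp [ 0.4559 -0.2497  0.2346] 28.2833 [ 0.5  0.4 -4.8] 0.03707904560753542
```

View pics/b1.png

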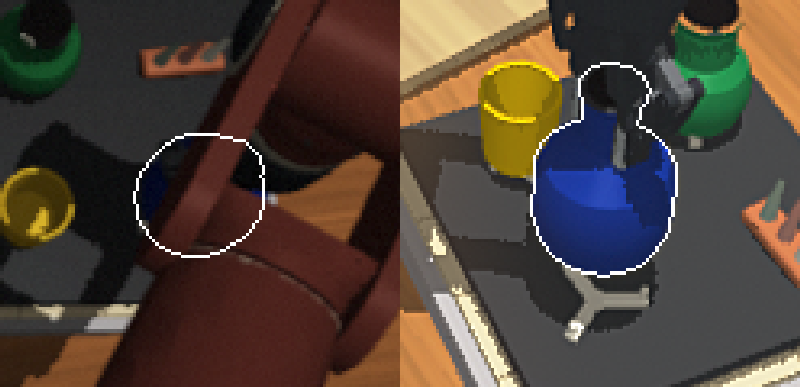

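Side panel: the bottle fits the model at (605,170), with the large stilt below at (600,305) and the cup and vase clear. I shift -6 mm in y and lower.

>>> servo_tool:
  commands: [-0.03, 0.24, 0.2, 0, 0, 0, 25, 0, 0, 0.5, 0, 0, 0, 25, 0, 0, 0.6, 0, 0, 0, 25, 0, 0, 0.5, 0, 0, 0, 25, 0, 0, 0.25, 0, 0, 0, 25]

```text
t: 28.8
tcp_pos: [0.4544, -0.2557, 0.1813]
orientation: [-179.9, 0.2, 0.0]
force: [0.1, 0.3, -5.6]
opening: 0.037
grasp_force: 57.8
```

>>> servo_tool:
  commands: [0, 0, 0, 0, 0, 0, 25, 0, 0, 0, 0, 0, 0, 25, 0, 0, 0, 0, 0, 0, 25]

```text
t: 29.05
tcp_pos: [0.4559, -0.2568, 0.1851]
orientation: [180.0, -0.1, 0.0]
force: [-1.1, -0.7, -5.0]
opening: 0.0366
grasp_force: 57.8
```

```bash
python3 -c "
from h import *
z=sense()['tcp_pos'][2]; look('bottle',z-.083,'pics/b2.png')"
```

```text
top [ 0.4851 -0.2054] 1029 78.0
side [ 0.4543 -0.2574] 508 1570.0
tcp [ 0.4559 -0.2568  0.1851] 29.05 [-1.1 -0.7 -5. ] 0.03661596709385163
```

>>> servo_tool:
  commands: [0, -0.04, 0.15, 0, 0, 0, 25, 0, 0, 0.1, 0, 0, 0, 25, 0, 0, 0.06, 0, 0, 0, 25, 0, 0, 0, 0, 0, 0, 25, 0, 0, 0, 0, 0, 0, 25]

```text
t: 29.57
tcp_pos: [0.4554, -0.2554, 0.1763]
orientation: [-180.0, 0.0, 0.0]
force: [-0.6, 0.6, -5.0]
opening: 0.037
grasp_force: 57.8
```

>>> servo_tool:
  commands: [0, 0, 0.04, 0, 0, 0, 25, 0, 0, 0.04, 0, 0, 0, 25, 0, 0, 0, 0, 0, 0, 25, 0, 0, 0, 0, 0, 0, 25]

```text
t: 29.9
tcp_pos: [0.4555, -0.2554, 0.1745]
orientation: [-180.0, 0.0, 0.0]
force: [0.1, 0.1, -5.0]
opening: 0.0373
grasp_force: 57.8
```

>>> servo_tool:
  commands: [0, 0, 0.03, 0, 0, 0, 25, 0, 0, 0, 0, 0, 0, 25, 0, 0, 0, 0, 0, 0, 25]

```text
t: 30.15
tcp_pos: [0.4556, -0.2555, 0.174]
orientation: [180.0, -0.0, 0.0]
force: [0.2, -0.2, -3.8]
opening: 0.0368
grasp_force: 57.9
```

>>> servo_tool:
  commands: [0, 0, 0.03, 0, 0, 0, 25, 0, 0, 0, 0, 0, 0, 25, 0, 0, 0, 0, 0, 0, 25]

```text
t: 30.4
tcp_pos: [0.4558, -0.2557, 0.1738]
orientation: [180.0, -0.0, 0.0]
force: [-1.9, -0.2, -0.1]
opening: 0.0371
grasp_force: 58.2
```

>>> servo_tool:
  commands: [0, 0, 0.02, 0, 0, 0, 25, 0, 0, 0, 0, 0, 0, 25, 0, 0, 0, 0, 0, 0, 25]

```text
t: 30.65
tcp_pos: [0.4559, -0.2557, 0.1737]
orientation: [180.0, -0.1, 0.0]
force: [-1.6, 1.5, 4.7]
opening: 0.0369
grasp_force: 58.8
```

>>> servo_tool:
  commands: [0, 0, -0.02, 0, 0, 0, 40, 0, 0, 0, 0, 0, 0, 50, 0, 0, 0, 0, 0, 0, 65, 0, 0, 0, 0, 0, 0, 85, 0, 0, 0, 0, 0, 0, 85]

```text
t: 31.07
tcp_pos: [0.4554, -0.2554, 0.1728]
orientation: [-180.0, 0.0, 0.0]
force: [-0.2, 0.5, 0.4]
opening: 0.0833
grasp_force: 0.0
```

>>> servo_tool:
  commands: [0, 0, -0.3, 0, 0, 0, 85, 0, 0, -0.8, 0, 0, 0, 85, 0, 0, -1, 0, 0, 0, 85, 0, 0, -1, 0, 0, 0, 85, 0, 0, -1, 0, 0, 0, 85]

```text
t: 31.48
tcp_pos: [0.4554, -0.2554, 0.2771]
orientation: [180.0, -0.0, 0.0]
force: [0.6, -0.2, 0.1]
opening: 0.085
grasp_force: 0.0
```

>>> servo_tool:
  commands: [0, -0.8, -0.6, 0, 0, 0, 85, 0, -1, 0, 0, 0, 0, 85, 0, -1, 0, 0, 0, 0, 85, 0, -1, 0, 0, 0, 0, 85, 0, -1, 0, 0, 0, 0, 85]

```text
t: 31.9
tcp_pos: [0.4554, -0.1345, 0.2914]
orientation: [180.0, -0.1, -0.0]
force: [0.4, -0.4, 0.5]
opening: 0.085
grasp_force: 0.0
```

>>> servo_tool:
  commands: [0, -1, 0, 0, 0, 0, 85, 0, -1, 0, 0, 0, 0, 85, 0, -1, 0, 0, 0, 0, 85, 0, -1, 0, 0, 0, 0, 85, 0, -1, 0, 0, 0, 0, 85]

```text
t: 32.32
tcp_pos: [0.4553, -0.0093, 0.2913]
orientation: [180.0, -0.1, 0.0]
force: [-0.2, 0.3, -0.6]
opening: 0.0851
grasp_force: 0.0
```

>>> servo_tool:
  commands: [0, -1, 0, 0, 0, 0, 85, 0, -1, 0, 0, 0, 0, 85, 0, -1, 0, 0, 0, 0, 85, 0, -0.6, 0, 0, 0, 0, 85, 0, 0, 0, 0, 0, 0, 85]

```text
t: 32.73
tcp_pos: [0.4552, 0.0818, 0.2912]
orientation: [-179.9, -0.0, 0.2]
force: [0.6, 0.9, -0.6]
opening: 0.0852
grasp_force: 0.0
```

```bash
python3 - <<'E'
from h import *
S=camera("side");T=camera("top"); print(sense()['tcp_pos'].round(4))
for n,g in dict(cup=(.472,-.1235),vase=(.6104,-.1502),bottle=(.4555,-.2557)).items():
  for c,im in(("side",S),("top",T)):
    uv=proj(c,[[*g,.125]])[0].astype(int); h=cv2.cvtColor(im,cv2.COLOR_RGB2HSV); lo,hi=HUE[n]
    m=(h[...,0]>=lo)&(h[...,0]<=hi)&(h[...,1]>140)&(h[...,2]>25); k=np.zeros_like(m);k[uv[1]-45:uv[1]+45,uv[0]-32:uv[0]+32]=1
    m=cv2.morphologyEx((m&k).astype(np.uint8),cv2.MORPH_CLOSE,np.ones((5,5))).astype(float)
    r=fit(c,n,m,*g,.091); print(n,c,r[0].round(4),round(r[1]),r[2])
cv2.imwrite("pics/end.png",np.hstack([cv2.resize(T[125:250,315:450,::-1],(400,370)),cv2.resize(S[170:310,270:420,::-1],(396,370))]))
E
```

```text
[0.4553 0.0797 0.291 ]
cup side [ 0.471  -0.1238] 33 780.0
cup top [ 0.4727 -0.1238] 21 482.0
vase side [ 0.6111 -0.1507] 381 848.0
vase top [ 0.6085 -0.1477] 360 406.0
bottle side [ 0.4549 -0.2559] 355 1674.0
bottle top [ 0.4564 -0.2539] 294 824.0
```

View pics/end.png

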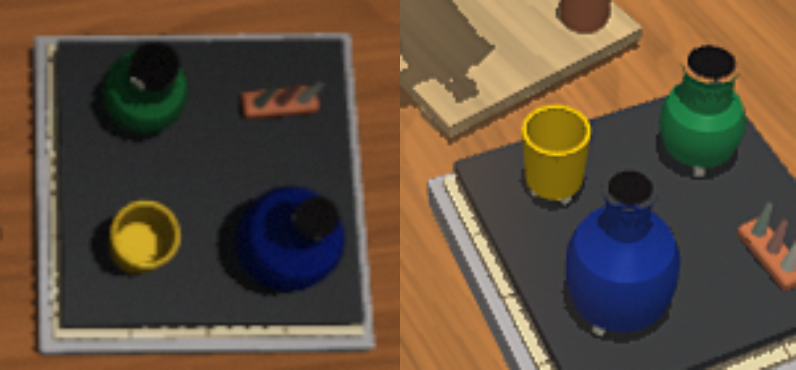

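All three pots stand upright on their stilts: cup at right panel (555,155), vase (703,110), bottle (622,265). Each is within about 1–2 mm of its stilt centre, and they are clear of each other and the cone pack. I hand in the job.

```bash
python3 -c "
from bench import *
print(job_done())"
```

```text
the job is handed in; nothing more can be done
None
```

The job is handed in after about 33 s of robot time: the cup, vase and bottle stand upright on the small, medium and large stilts, each centred to within about 1–2 mm by my camera measurements, and no verdict came back.

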